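# Feel the cartons for a missing unit and load the packed ones

### The job

Some of the three closed cartons on the bench have a unit inside and some are empty: going along the row from left to right, feel the weight of each by raising one end about a finger's breadth while its other end stays down on the bench, hold it there a moment, then set it back flat and let go. Then take the packed ones by the middle, keep them level and set them down flat inside the open tote, not letting them drop; leave the empty ones where they stand and do not push the other things on the bench about.

Things in the scene. Friction and masses are not known exactly. Their poses are not given: they have to be found in the camera images.
- carton_left_center (a point): Closed cardboard carton at the robot's left (+y) of a row of three alike, 170 long (x, roughly away from the robot), 58 wide (y), 60 high (z up); this point is its centre. With a unit it weighs 0.55 to 0.72 kg, empty about 0.1 kg, centred: a raised end carries half, up to all if stiffly gripped with the other end hardly bearing, less if the turning hand presses that end down. Pinch it from above anywhere.
- carton_left_near (a point): Middle of the lower edge of the left carton's end towards the robot (85 from its centre along its -x, 30 below the centre). Height about 0 while it stands on the bench.
- carton_left_far (a point): Middle of the lower edge of the left carton's other end, away from the robot (85 from its centre along its +x, 30 below the centre).
- carton_middle_center (a point): Closed cardboard carton at the middle of a row of three alike, 170 long (x, roughly away from the robot), 58 wide (y), 60 high (z up); this point is its centre. With a unit it weighs 0.55 to 0.72 kg, empty about 0.1 kg, centred: a raised end carries half, up to all if stiffly gripped with the other end hardly bearing, less if the turning hand presses that end down. Pinch it from above anywhere.
- carton_middle_near (a point): Middle of the lower edge of the middle carton's end towards the robot (85 from its centre along its -x, 30 below the centre). Height about 0 while it stands on the bench.
- carton_middle_far (a point): Middle of the lower edge of the middle carton's other end, away from the robot (85 from its centre along its +x, 30 below the centre).
- carton_right_center (a point): Closed cardboard carton at the robot's right (-y) of a row of three alike, 170 long (x, roughly away from the robot), 58 wide (y), 60 high (z up); this point is its centre. With a unit it weighs 0.55 to 0.72 kg, empty about 0.1 kg, centred: a raised end carries half, up to all if stiffly gripped with the other end hardly bearing, less if the turning hand presses that end down. Pinch it from above anywhere.
- carton_right_near (a point): Middle of the lower edge of the right carton's end towards the robot (85 from its centre along its -x, 30 below the centre). Height about 0 while it stands on the bench.
- carton_right_far (a point): Middle of the lower edge of the right carton's other end, away from the robot (85 from its centre along its +x, 30 below the centre).
- tote_in (a point): Centre of the inner floor of the open yellow plastic tote, 300 (x) by 220 (y) outside, 80 high, walls and floor 4 thick, no dividers; fixed, left or right of the cartons (the lower yellow tray with dividers on the other side, 50 high, is not for cartons). Its floor lies 4 above the bench. Two cartons fit side by side, lengthwise along x, 50 either side of the centre.
- tote: The same tote; origin under its centre on the bench, axes as for its inner floor.
- screwdriver: Bystander. Screwdriver, about 190 long, 30 thick, lying across in front of the cartons, near the robot; origin at its underside.
- tape_roll: Bystander. Roll of packing tape lying flat, 100 across, 48 high, beyond the cartons; origin under its centre.
- multimeter: Bystander. Hand multimeter lying flat, 165 by 85, 40 high; origin under its centre.
- scanner: Bystander. Hand barcode scanner lying on its side, about 160 by 75, 34 high; origin under it, near its middle.
- tape_dispenser: Bystander. Bench tape dispenser, 170 by 75, 98 high; origin under its centre.
- solder_spool: Bystander. Spool of solder standing on its end, 60 across, 50 high, beyond the left carton; origin under its centre.
Not all that is in view belongs to the job. What is shaped like the part that bears carton_left_center but turquoise is not meant.

How it is judged:
By the outcome, as a careful person would: the job done as asked, in the order asked, and still so for the second after the job is handed in, with the robot touching nothing.
It also fails if it takes over 72 s, if anything falls off the work surface, if the arm or the gripper's body presses on something with over 40 N, if the wrist force passes 120 N, or if a joint passes its speed limit or range.

### The arm

A 6-joint arm with a two-finger parallel gripper is mounted at the origin on the work surface. World frame = base frame: x ahead of the robot, y to its left, z up, the work surface at z = 0. Lengths are in m, angles in degrees, forces in N, time in s.
With the tool pointing down it reaches from about 0.3 to 0.75 m from the base axis. Payload 8.5 kg.
Tool frame: the origin (TCP) lies between the finger pads; the fingertips stand 19 mm ahead of it and the grasp point (between the pads) is the TCP; z points along the fingers, y is the line along which they close (so a half turn about z gives the same grasp; the last joint's range is limited). The gripper opens to 85 mm and grips with 20 to 120 N. Pads are 22 mm wide; open, the fingers measure 114 mm over their backs; the gripper's body (76 mm by 85 mm) begins 54 mm behind the grasp point. The pads swing forward as they close: fully open they stand 13 mm farther back than shut.
Start: joints at [58.654, 21.807, 74.336, -0, 83.858, -12.336], TCP at [0.179, 0.52, 0.25] pointing down, gripper open.
Joint ranges: [-178.18, 178.18], [-50.72, 133.34], [12.68, 142.11], [-81.47, 261.47], [9.98, 163.14], [-165.26, 165.26]. Speed limits (degrees/s): [136.94, 136.94, 180, 180, 180, 180].

### API

Orientations are given as a 3x3 rotation matrix whose columns are the frame's x, y, z axes.
In Python, from rig import env, optics gives the robot as it stands.
- The arm moves only by the tool arm_command, never from a script. Its argument "commands" is one flat list of numbers, 7 for each row, row after row: the closure, from -1 (fully open) to 1 (shut), so that 0 is half open, then the shift along the tool's x, y, z as a fraction of full scale, then the turn, a rotation vector about the tool's x, y, z as a fraction of full scale. A call has 1 to 12 rows; each row is the pose to reach, as a shift and turn from the pose commanded when the call began, along the tool's axes at that moment; what a row does not reach only later rows make up. Full scale, the value 1, is 500 mm for a shift and 120 degrees for a turn. A row lasts 1/12 s, in which the tool goes at most 41.7 mm and 7.16 degrees, less where a joint would pass 70% of its speed; a pose out of reach is approached as far as the arm can. A call with a number of a shift or a turn outside -1 to 1 is refused whole. A call with a gripper value outside its range is refused whole. The fingers move at their own pace and stop on an object; "newtons" is the grip in N (left out, the last holds). Time passes only in rows, so rows that repeat a pose let the fingers close. It gives the time, the measured TCP pose, the force, the opening and the grip force at its end, in the units of the state.
- env.observe(): the state, without advancing time (a new reading comes with each control period).
- optics.get_image(name): name is "scene" or "top" or "wrist"; returns a dict with "image" (384x512x3 uint8, red, green, blue), "intrinsics" (3x3 intrinsics, pixels), "origin" and "orientation" of the camera in the world; the wrist camera has in their place "tool_from_camera" (4x4, takes a point from camera to tool coordinates, whose origin is the TCP and whose axes are the flange's). Camera axes: x right, y down, z forward; pixel columns grow to the right and rows downward; lengths in m; the calibration is good to about 2 mm. A picture is of the moment at which its call begins: read the wrist's pose just before it. There is no depth.
- env.close_job(): hands the job in; it is judged then, once.
The state is a dict: "time_s": time; "q": joint angles; "qvel": joint speeds; "joint_efforts": joint torques, N m; "position": TCP position; "tool_rot": TCP orientation; "ft_force": force on the tool from outside, world axes, zero at the start; "wrist_torque": the same for the moment, N m; "grip_width": finger opening in m; "gripper_force": force on a finger pad.
Only numpy, scipy, OpenCV 4.12 (cv2) and the standard library are available. Lean on these libraries where they do the work, as an engineer would, in place of code of your own. Each camera call takes 0.05 s, during which the arm holds its last target. There are 200 camera calls.

## Working session

There is one attempt and no reset: what is moved stays moved. The work goes in short steps, Python scripts to look and compute and a tool call to move; the robot and the scene stay as the last step left them, time stands still between calls to the robot, and variables do not carry over. Pictures are saved under pics/ and viewed, at most 10 in all, crops included, and the job is handed in when it is done.

Besides the shell and the picture viewer there is one more tool, called after ">>>" in YAML: its name, and indented under it one key for each argument. arm_command: Moves the arm, as the interface text tells. Shift numbers are shares of 500 mm and turn numbers shares of 120 degrees, none past 1 either way. Its arguments: {"type":"object","properties":{"commands":{"type":"array","items":{"type":"number"}},"newtons":{"type":"number"}},"required":["commands"]}

```bash
mkdir -p pics
cat > h.py <<'E'
import numpy as np,cv2
from rig import env,optics
def snap(n,f):
    s=env.observe(); d=optics.get_image(n); cv2.imwrite('pics/'+f,d['image'][:,:,::-1]); return s,d
def ray(d,uv,z):
    K=np.array(d['intrinsics']);R=np.array(d['orientation']);o=np.array(d['origin'])
    out=[]
    for u,v in uv:
        r=R@np.linalg.solve(K,[u,v,1]); out.append(o+r*(z-o[2])/r[2])
    return np.round(out,4)
E
python3 - <<'E'
from h import *
import pickle
for n in('top','scene'):
    s,d=snap(n,n+'0.png'); pickle.dump(d,open(n+'.pkl','wb'));print(n,d['origin'],d['orientation'],d['intrinsics'])
print(s)
E
```

```text
top [ 0.25523507 -0.00373714  1.3833766 ] [[-9.16447510e-04 -9.87472114e-01  1.57790948e-01]
 [-9.99803521e-01  4.02921241e-03  1.94083849e-02]
 [-1.98010121e-02 -1.57742159e-01 -9.87281789e-01]] [[415.21869412   0.         263.74705688]
 [  0.         415.21869412 185.67666394]
 [  0.           0.           1.        ]]
scene [0.96619543 0.73648445 1.27027611] [[-0.83858098  0.44320364 -0.31678457]
 [ 0.54472429  0.69024775 -0.47627039]
 [ 0.00757507 -0.57195155 -0.82025243]] [[498.1189939    0.         245.86144713]
 [  0.         498.1189939  198.74683178]
 [  0.           0.           1.        ]]
{'time_s': 0.05, 'q': array([ 5.86531137e+01,  2.18411582e+01,  7.43839741e+01,  1.65978676e-04,
        8.38588566e+01, -1.23355475e+01]), 'qvel': array([-0.02197462, -0.0649033 , -0.1172728 , -0.05174629,  0.05661539,
       -0.08939051]), 'joint_efforts': array([ 4.59979201e-03, -4.49700594e+01, -2.31964391e+01, -1.63785267e-04,
        3.48900518e-03, -1.85454928e-05]), 'position': array([0.17902475, 0.51977002, 0.24971478]), 'tool_rot': array([[-9.45453905e-01,  3.25755013e-01, -7.65038282e-04],
       [ 3.25755758e-01,  9.45453131e-01, -1.25041387e-03],
       [ 3.15979252e-04, -1.43142430e-03, -9.99998926e-01]]), 'ft_force': array([ 0.3865372 , -0.47431319,  0.28466304]), 'wrist_torque': array([-0.00505623,  0.00172043, -0.06799869]), 'gripper_force': 0.0, 'grip_width': 0.08522198805025401}
```

View pics/top0.png

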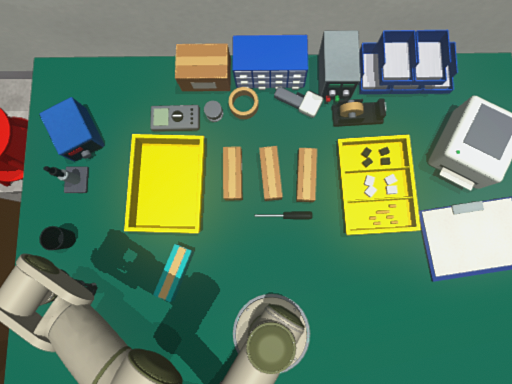

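View pics/scene0.png

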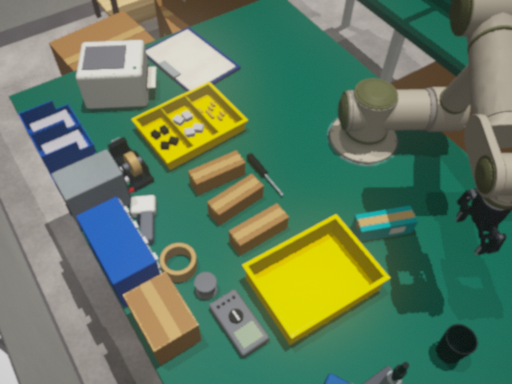

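The top view shows the yellow tote at (165,185) and the divided tray at (378,185). Carton-like things are the left carton at (232,173), the middle at (271,173), the right at (307,174), the turquoise decoy at (175,272) and a big box at (202,68). I choose the three brown ones in the row and check them in a close crop.

Run:
```python
from h import *
import pickle
d=pickle.load(open('top.pkl','rb')); im=d['image'][:,:,::-1]
c=cv2.resize(im[135:235,110:330],None,fx=3.6,fy=3.6,interpolation=cv2.INTER_CUBIC); cv2.imwrite('pics/crop.png',c)
```

```text
(no output)
```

View pics/crop.png

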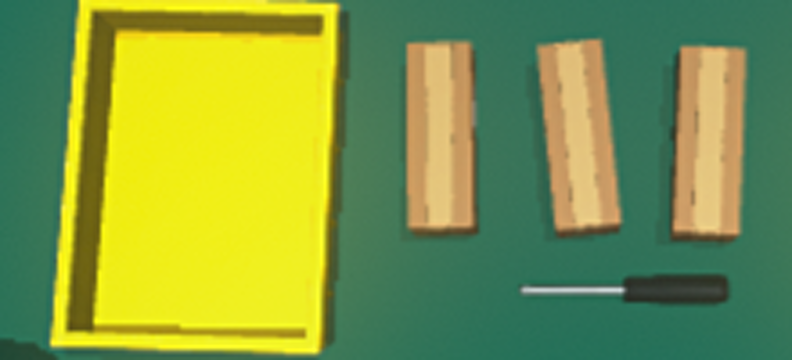

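The crop shows three brown cartons (top faces around crop x 440, 580, 708, y 42-235), the tote to their left (rim 52-338), and the screwdriver at (625,288) just in front.

Run:
```python
from h import *
import pickle
d=pickle.load(open('top.pkl','rb'))
f=lambda P:[((a+.5)/3.6-.5+110,(b+.5)/3.6-.5+135) for a,b in P]
for n,P,z in [('L',[(407,43),(470,42),(473,229),(407,230)],.06),('M',[(538,45),(602,40),(620,224),(556,231)],.06),('R',[(680,47),(745,48),(739,235),(673,235)],.06),('tote',[(80,0),(338,5),(320,352),(52,345)],.08)]:
    p=ray(d,f(P),z)[:,:2]; a=(p[0]+p[1]-p[2]-p[3])/2; b=(p[0]-p[1]+p[3]-p[2])/2
    print(n,p.mean(0),'len',np.linalg.norm(a),'wid',np.linalg.norm(b),'yaw',np.degrees(np.arctan2(a[1],a[0])),p.tolist())
print(ray(d,f([(522,290),(728,290)]),.015))
```

```text
L [0.511675 0.1266  ] len 0.17188168168830564 wid 0.05830362338654434 yaw 1.100103794620827 [[0.5973, 0.157], [0.5979, 0.0995], [0.4261, 0.0954], [0.4254, 0.1545]]
M [5.1195e-01 4.7500e-04] len 0.17051968361453176 wid 0.05788404356988202 yaw 5.265917405961379 [[0.5947, 0.0374], [0.599, -0.0208], [0.4301, -0.0359], [0.424, 0.0212]]
R [ 0.505725 -0.116675] len 0.17167313418237584 wid 0.058754787039014954 yaw -2.9215718161696467 [[0.5921, -0.0916], [0.5908, -0.1505], [0.4199, -0.1416], [0.4201, -0.083]]
tote [0.475125 0.339425] len 0.3116814158720407 wid 0.23503579514618622 yaw -1.6638774943597519 [[0.634, 0.4523], [0.6278, 0.2175], [0.3161, 0.2264], [0.3226, 0.4615]]
[[ 0.3754  0.0533  0.015 ]
 [ 0.3749 -0.1352  0.015 ]]
```

```bash
cat >> h.py <<'E'
from scipy.spatial.transform import Rotation as Ro
def down(yaw,tilt=0):
    c,s=np.cos(np.radians(yaw)),np.sin(np.radians(yaw))
    R=np.array([[-c,-s,0],[-s,c,0],[0,0,-1.]]); return R@Ro.from_euler('y',tilt,degrees=True).as_matrix()
def rel(targets,p0=None,R0=None):
    s=env.observe(); p0=s['position'] if p0 is None else p0; R0=s['tool_rot'] if R0 is None else R0
    for p,R in targets:
        print(np.round(R0.T@(np.array(p)-p0)/.5,4),np.round(Ro.from_matrix(R0.T@R).as_rotvec(degrees=True)/120,4))
C={'L':(.5117,.1266,1.1),'M':(.5120,.0005,5.27),'R':(.5057,-.1167,-2.92)}
def at(n,off,z):
    x,y,t=C[n];a=np.radians(t); return [x+off*np.cos(a),y+off*np.sin(a),z],down(t)
def st():
    s=env.observe();print(s['time_s'],s['position'],s['ft_force'],s['wrist_torque'],s['grip_width'],s['gripper_force'])
E
python3 - <<'E'
from h import *
rel([at('L',-.065,.2),at('L',-.065,.1),at('L',-.065,.04)])
p,R=at('L',-.065,.1); rel([at('L',-.065,.04)],p,R)
E
```

```text
[-0.7632 -0.5713  0.1001] [-0.0006 -0.0002 -0.1676]
[-0.7632 -0.5711  0.3001] [-0.0006 -0.0002 -0.1676]
[-0.7633 -0.5709  0.4201] [-0.0006 -0.0002 -0.1676]
[0.   0.   0.12] [0. 0. 0.]
```

>>> arm_command:
  commands: [-1,-0.763,-0.571,0.1,-0.0006,0,-0.1676,-1,-0.763,-0.571,0.1,-0.0006,0,-0.1676,-1,-0.763,-0.571,0.1,-0.0006,0,-0.1676,-1,-0.763,-0.571,0.1,-0.0006,0,-0.1676,-1,-0.763,-0.571,0.1,-0.0006,0,-0.1676,-1,-0.763,-0.571,0.1,-0.0006,0,-0.1676,-1,-0.763,-0.571,0.1,-0.0006,0,-0.1676,-1,-0.763,-0.571,0.1,-0.0006,0,-0.1676,-1,-0.763,-0.571,0.1,-0.0006,0,-0.1676,-1,-0.763,-0.571,0.1,-0.0006,0,-0.1676,-1,-0.763,-0.571,0.1,-0.0006,0,-0.1676,-1,-0.763,-0.571,0.1,-0.0006,0,-0.1676]
  newtons: 30

```text
time_s: 1.1
position: [0.448, 0.1231, 0.1999]
tool_rot: [[-1.0, -0.018, -0.0], [-0.018, 1.0, 0.001], [0.0, 0.001, -1.0]]
ft_force: [0.4, 0.6, -0.2]
grip_width: 0.0852
gripper_force: 0.0
```

Run:
```python
from h import *
import pickle
s,d=snap('wrist','w1.png')
T=np.array(d['tool_from_camera']);print(T,s['position'])
X=np.eye(4);X[:3,:3]=s['tool_rot'];X[:3,3]=s['position'];W=X@T
d['orientation']=W[:3,:3];d['origin']=W[:3,3];pickle.dump(d,open('w1.pkl','wb'))
print(W[:3,3]);st()
# predicted top corners of L
K=np.array(d['intrinsics'])
for n in C:
  for a,b in[(-.085,.029),(-.085,-.029),(.085,-.029),(.085,.029)]:
    x,y,t=C[n];t=np.radians(t);P=np.array([x+a*np.cos(t)-b*np.sin(t),y+a*np.sin(t)+b*np.cos(t),.06])
    q=K@(W[:3,:3].T@(P-W[:3,3]));print(n,np.round(q[:2]/q[2]))
```

```text
[[-9.11569054e-04 -9.65824625e-01 -2.59194834e-01  6.45116357e-02]
 [ 9.99999576e-01 -9.13427264e-04 -1.13266620e-04 -5.12305474e-04]
 [-1.27359938e-04 -2.59194828e-01  9.65825049e-01 -1.23709629e-01]
 [ 0.00000000e+00  0.00000000e+00  0.00000000e+00  1.00000000e+00]] [0.44796235 0.12313298 0.19986511]
[0.38348192 0.12135464 0.32357929]
1.15 [0.45067545 0.11998861 0.19927444] [ 4.01103224 -2.93759566 -0.20640072] [-0.11552524 -0.1231476  -0.0190164 ] 0.08545464966317222 0.0
L [292. 157.]
L [224. 157.]
L [228. 328.]
L [287. 328.]
M [135. 152.]
M [ 67. 157.]
M [107. 328.]
M [165. 324.]
R [  9. 147.]
R [-61. 143.]
R [-28. 317.]
R [ 33. 321.]
```

View pics/w1.png

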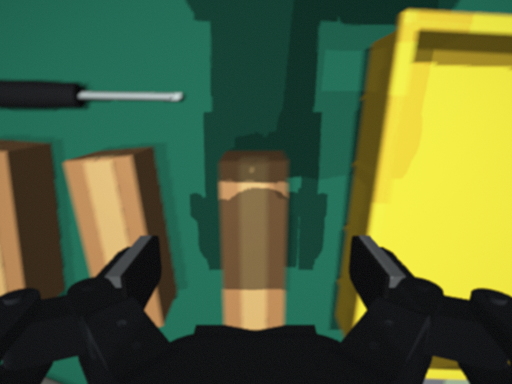

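The wrist view shows the left carton centred under the gripper, its near top edge at (219-288,155). That agrees with the prediction to 4 px, so I descend.

>>> arm_command:
  commands: [-1,0,-0.004,0.0,0,0,0,-1,0,-0.004,0.0,0,0,0,-1,0,-0.004,0.06,0,0,0,-1,0,-0.004,0.12,0,0,0,-1,0,-0.004,0.18,0,0,0,-1,0,-0.004,0.22,0,0,0,-1,0,-0.004,0.26,0,0,0,-1,0,-0.004,0.29,0,0,0,-1,0,-0.004,0.31,0,0,0,-1,0,-0.004,0.32,0,0,0,-1,0,-0.004,0.32,0,0,0,-1,0,-0.004,0.32,0,0,0]

```text
time_s: 2.15
position: [0.4467, 0.1247, 0.0408]
tool_rot: [[-1.0, -0.02, 0.001], [-0.02, 1.0, 0.001], [-0.001, 0.001, -1.0]]
ft_force: [-0.4, 0.6, -0.1]
grip_width: 0.0857
gripper_force: 0.0
```

>>> arm_command:
  commands: [0,0,0,0,0,0,0,0.4,0,0,0,0,0,0,0.4,0,0,0,0,0,0,0.4,0,0,0,0,0,0,0.4,0,0,0,0,0,0,0.4,0,0,0,0,0,0]

```text
time_s: 2.65
position: [0.4472, 0.1241, 0.0411]
tool_rot: [[-1.0, -0.019, 0.002], [-0.019, 1.0, 0.001], [-0.002, 0.001, -1.0]]
ft_force: [-2.2, 1.9, 6.4]
grip_width: 0.0575
gripper_force: 32.6
```

```bash
python3 -c "
from h import *
st();print(env.observe()['tool_rot'])"
```

```text
2.65 [0.44718313 0.12411468 0.0410679 ] [-2.23077703  1.86819714  6.44189693] [0.21997181 0.19481633 0.07576522] 0.05745548533993796 32.57815271615982
[[-0.99981392 -0.01922711  0.00156168]
 [-0.01922482  0.99981411  0.0014653 ]
 [-0.00158957  0.00143501 -0.99999771]]
```

>>> arm_command:
  commands: [0.4,-0.0015,0,-0.005,0,0.008,0,0.4,-0.003,0,-0.0105,0,0.017,0,0.4,-0.0046,0,-0.0156,0,0.025,0,0.4,-0.006,0,-0.021,0,0.033,0,0.4,-0.008,0,-0.026,0,0.042,0,0.4,-0.01,0,-0.031,0,0.05,0,0.4,-0.01,0,-0.031,0,0.05,0,0.4,-0.01,0,-0.031,0,0.05,0,0.4,-0.01,0,-0.031,0,0.05,0,0.4,-0.01,0,-0.031,0,0.05,0,0.4,-0.01,0,-0.031,0,0.05,0,0.4,-0.01,0,-0.031,0,0.05,0]

```text
time_s: 3.65
position: [0.4522, 0.124, 0.0559]
tool_rot: [[-0.994, -0.019, -0.103], [-0.019, 1.0, -0.001], [0.103, 0.001, -0.995]]
ft_force: [1.2, -0.3, 1.9]
grip_width: 0.0578
gripper_force: 32.2
```

>>> arm_command:
  commands: [0.4,0,0,0,0,0,0,0.4,0,0,0,0,0,0,0.4,0,0,0,0,0,0,0.4,0,0,0,0,0,0]

```text
time_s: 3.98
position: [0.4519, 0.1241, 0.0558]
tool_rot: [[-0.994, -0.019, -0.104], [-0.019, 1.0, -0.001], [0.104, 0.001, -0.995]]
ft_force: [1.5, -0.3, 1.4]
grip_width: 0.0578
gripper_force: 32.3
```

Run:
```python
from h import *
st();print(env.observe()['tool_rot'])
d=snap('scene','s1.png')[1];i=d['image'][130:300,140:380,::-1];cv2.imwrite('pics/s1c.png',cv2.resize(i,None,fx=3,fy=3,interpolation=cv2.INTER_CUBIC));st()
```

```text
3.9833 [0.4518844  0.12405883 0.05580709] [ 1.47332718 -0.27889954  1.37378848] [-0.00998324 -0.60301662 -0.01101634] 0.05781309302569403 32.2533018887043
[[-9.94353136e-01 -1.91815517e-02 -1.04373894e-01]
 [-1.92069325e-02  9.99815239e-01 -7.62012081e-04]
 [ 1.04369227e-01  1.24699324e-03 -9.94537837e-01]]
4.0333 [0.45188366 0.12405451 0.05578639] [ 1.53127765 -0.06162084  0.61756855] [-0.00387699 -0.61871077 -0.10707857] 0.057351054824375 32.25144937634468
```

View pics/s1c.png

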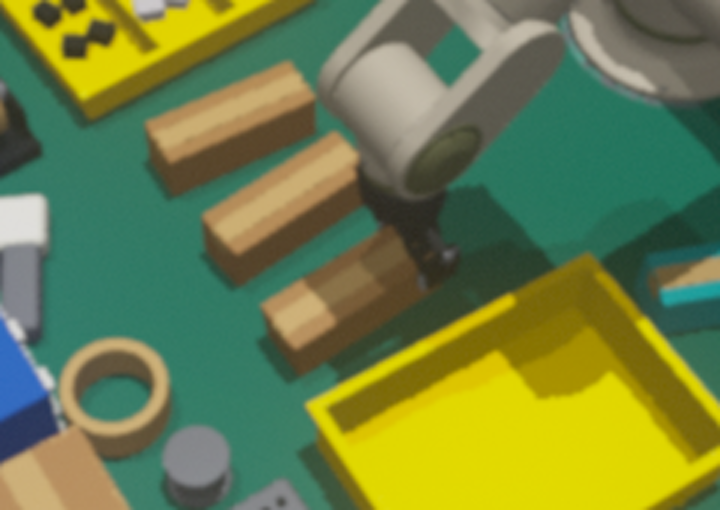

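The crop shows the left carton's near end raised in the fingers, with its far end at crop (300,365) still down. Force is slightly upward, so the turn presses the far end down. I ease the tilt in small steps.

>>> arm_command:
  commands: [0.4,0,0,0,0,-0.004,0,0.4,0,0,0,0,-0.004,0,0.4,0,0,0,0,-0.004,0,0.4,0,0,0,0,-0.004,0]

```text
time_s: 4.37
position: [0.4514, 0.1241, 0.0556]
tool_rot: [[-0.995, -0.019, -0.097], [-0.019, 1.0, -0.001], [0.097, 0.001, -0.995]]
ft_force: [-1.0, -0.3, -1.2]
grip_width: 0.0577
gripper_force: 32.2
```

```bash
python3 -c "
from h import *
st()"
```

```text
4.3667 [0.45139934 0.12407449 0.05559914] [-1.04739534 -0.26575549 -1.20816353] [ 0.0174511  -0.02872499 -0.01801438] 0.05765393335003057 32.21065253019333
```

>>> arm_command:
  commands: [0.4,0,0,0,0,-0.003,0,0.4,0,0,0,0,-0.003,0,0.4,0,0,0,0,-0.003,0,0.4,0,0,0,0,-0.003,0]

```text
time_s: 4.7
position: [0.4518, 0.1241, 0.0558]
tool_rot: [[-0.996, -0.019, -0.09], [-0.019, 1.0, -0.0], [0.09, 0.001, -0.996]]
ft_force: [-0.9, 0.0, 0.0]
grip_width: 0.0576
gripper_force: 32.2
```

```bash
python3 -c "
from h import *
st()"
```

```text
4.7 [0.45183203 0.12408691 0.05580254] [-0.90692957  0.02741523  0.01631516] [-0.00813658  0.01206434  0.02922308] 0.05760968907795619 32.212456315755844
```

Run:
```python
from h import *
rv=lambda t:Ro.from_euler('y',t*120,degrees=True).as_matrix()
for t0 in(.043,.0465):
    p0=np.array([-.010,0,-.031])*.5
    print(t0);rel([(np.array([x,0,z])*.5,rv(t)) for x,z,t in[(-.008,-.026,.040),(-.006,-.021,.033),(-.0046,-.0156,.025),(-.003,-.0105,.017),(-.0015,-.005,.008),(0,0,0)]],p0,rv(t0))
# next: hover over M from L's grasp pose
p,R=at('L',-.065,.04);p[1]-=.002
rel([([p[0],p[1],.13],R),at('M',-.065,.13),at('M',-.065,.04)],np.array(p),R)
p,R=at('M',-.065,.04)
rel([(([p[0],p[1],.13]),R),at('R',-.065,.13),at('R',-.065,.04)],np.array(p),R)
```

```text
0.043
[0.0015 0.     0.0052] [ 0.    -0.003  0.   ]
[0.0031 0.     0.0103] [ 0.   -0.01  0.  ]
[0.004  0.     0.0158] [ 0.    -0.018  0.   ]
[0.0051 0.     0.021 ] [ 0.    -0.026  0.   ]
[0.0061 0.     0.0267] [ 0.    -0.035  0.   ]
[0.0072 0.     0.0318] [ 0.    -0.043  0.   ]
0.0465
[0.0015 0.     0.0052] [ 0.     -0.0065  0.    ]
[0.003  0.     0.0103] [ 0.     -0.0135  0.    ]
[0.0039 0.     0.0159] [ 0.     -0.0215  0.    ]
[0.005  0.     0.0211] [ 0.     -0.0295  0.    ]
[0.0059 0.     0.0267] [ 0.     -0.0385  0.    ]
[0.0069 0.     0.0318] [ 0.     -0.0465  0.    ]
[ 0.    0.   -0.18] [0. 0. 0.]
[ 0.0038 -0.2576 -0.18  ] [ 0.      0.     -0.0348]
[ 0.0038 -0.2576  0.    ] [ 0.      0.     -0.0348]
[ 0.    0.   -0.18] [0. 0. 0.]
[ 0.0328 -0.2137 -0.18  ] [0.     0.     0.0682]
[ 0.0328 -0.2137  0.    ] [0.     0.     0.0682]
```

>>> arm_command:
  commands: [0.4,0,0,0,0,0.0025,0,0.4,0,0,0,0,0.0025,0,0.4,0,0,0,0,0.0025,0,0.4,0.0015,0,0.0052,0,-0.003,0,0.4,0.003,0,0.0103,0,-0.01,0,0.4,0.004,0,0.0158,0,-0.018,0,0.4,0.005,0,0.021,0,-0.026,0,0.4,0.006,0,0.0267,0,-0.035,0,0.4,0.0072,0,0.0318,0,-0.043,0,0.4,0.0072,0,0.0318,0,-0.043,0,0.4,0.0072,0,0.0318,0,-0.043,0,0.4,0.0072,0,0.0318,0,-0.043,0]

```text
time_s: 5.7
position: [0.4473, 0.124, 0.0409]
tool_rot: [[-1.0, -0.019, 0.002], [-0.019, 1.0, 0.001], [-0.002, 0.001, -1.0]]
ft_force: [0.3, 0.6, 7.2]
grip_width: 0.0576
gripper_force: 33.2
```

>>> arm_command:
  commands: [0,0,0,0,0,0,0,-1,0,0,0,0,0,0,-1,0,0,0,0,0,0,-1,0,0,0,0,0,0,-1,0,0,0,0,0,0,-1,0,0,-0.02,0,0,0,-1,0,0,-0.06,0,0,0,-1,0,0,-0.12,0,0,0,-1,0,0,-0.18,0,0,0,-1,0,0,-0.18,0,0,0,-1,0.002,-0.12,-0.18,0,0,-0.017,-1,0.0038,-0.18,-0.18,0,0,-0.03]

```text
time_s: 6.7
position: [0.4466, 0.041, 0.1302]
tool_rot: [[-0.996, -0.089, 0.001], [-0.089, 0.996, 0.001], [-0.001, 0.001, -1.0]]
ft_force: [1.1, -0.9, 0.0]
grip_width: 0.0853
gripper_force: 0.0
```

>>> arm_command:
  commands: [-1,0,0,0,0,0,0,-1,0,0,0,0,0,0,-1,0,0,0,0,0,0]

```text
time_s: 6.95
position: [0.4465, 0.0406, 0.1298]
tool_rot: [[-0.997, -0.081, -0.001], [-0.081, 0.997, 0.002], [0.0, 0.002, -1.0]]
ft_force: [-0.0, -0.6, 0.8]
grip_width: 0.0854
gripper_force: 0.0
```

Run:
```python
from h import *
st(); rel([at('M',-.065,.13),at('M',-.065,.04)])
```

```text
6.95 [0.44653246 0.04061181 0.12979517] [-0.04490277 -0.58113652  0.75733476] [ 0.02206626 -0.01434416  0.03062954] 0.08540604018971078 0.0
[ 0.006  -0.092  -0.0006] [ 0.0008 -0.0002 -0.0052]
[ 0.0059 -0.0923  0.1794] [ 0.0008 -0.0002 -0.0052]
```

>>> arm_command:
  commands: [-1,0.006,-0.094,0,0.0008,0,-0.0052,-1,0.006,-0.094,0,0.0008,0,-0.0052,-1,0.006,-0.094,0,0.0008,0,-0.0052,-1,0.006,-0.094,0,0.0008,0,-0.0052,-1,0.006,-0.094,0.04,0.0008,0,-0.0052,-1,0.006,-0.094,0.08,0.0008,0,-0.0052,-1,0.006,-0.094,0.12,0.0008,0,-0.0052,-1,0.006,-0.094,0.15,0.0008,0,-0.0052,-1,0.006,-0.094,0.17,0.0008,0,-0.0052,-1,0.006,-0.094,0.18,0.0008,0,-0.0052,-1,0.006,-0.094,0.18,0.0008,0,-0.0052,-1,0.006,-0.094,0.18,0.0008,0,-0.0052]

```text
time_s: 7.95
position: [0.4477, -0.0057, 0.0404]
tool_rot: [[-0.996, -0.094, 0.0], [-0.094, 0.996, -0.0], [-0.0, -0.0, -1.0]]
ft_force: [0.4, -0.3, 0.2]
grip_width: 0.0855
gripper_force: 0.0
```

>>> arm_command:
  commands: [0,0,0,0,0,0,0,0.4,0,0,0,0,0,0,0.4,0,0,0,0,0,0,0.4,0,0,0,0,0,0,0.4,0,0,0,0,0,0,0.4,0,0,0,0,0,0]

```text
time_s: 8.45
position: [0.4479, -0.0064, 0.0408]
tool_rot: [[-0.996, -0.093, 0.002], [-0.093, 0.996, -0.001], [-0.002, -0.001, -1.0]]
ft_force: [-0.0, 1.4, 6.8]
grip_width: 0.0577
gripper_force: 32.3
```

>>> arm_command:
  commands: [0.4,-0.0015,0,-0.005,0,0.008,0,0.4,-0.003,0,-0.0105,0,0.016,0,0.4,-0.0046,0,-0.0156,0,0.024,0,0.4,-0.006,0,-0.021,0,0.031,0,0.4,-0.008,0,-0.026,0,0.039,0,0.4,-0.01,0,-0.031,0,0.0465,0,0.4,-0.01,0,-0.031,0,0.0465,0,0.4,-0.01,0,-0.031,0,0.0465,0,0.4,-0.01,0,-0.031,0,0.0465,0,0.4,-0.01,0,-0.031,0,0.0465,0,0.4,-0.01,0,-0.031,0,0.0465,0,0.4,-0.01,0,-0.031,0,0.0465,0]

```text
time_s: 9.45
position: [0.4525, -0.006, 0.0556]
tool_rot: [[-0.991, -0.093, -0.097], [-0.092, 0.996, -0.009], [0.097, -0.0, -0.995]]
ft_force: [0.7, 0.0, -5.4]
grip_width: 0.0576
gripper_force: 33.1
```

```bash
python3 -c "
from h import *
st()"
```

```text
9.45 [ 0.45249158 -0.00596737  0.05558425] [ 0.68721799  0.01920751 -5.4019074 ] [-0.04977831 -0.12781676 -0.03041154] 0.05758961197021732 33.1155788898468
```

>>> arm_command:
  commands: [0.4,0,0,0,0,0,0,0.4,0,0,0,0,0,0,0.4,0,0,0,0,0,0,0.4,0,0,0,0,0,0]

```text
time_s: 9.78
position: [0.4525, -0.006, 0.0556]
tool_rot: [[-0.991, -0.093, -0.097], [-0.092, 0.996, -0.009], [0.097, -0.0, -0.995]]
ft_force: [1.2, 0.4, -4.1]
grip_width: 0.0576
gripper_force: 33.1
```

```bash
python3 -c "
from h import *
st()"
```

```text
9.7833 [ 0.45250792 -0.00596032  0.05561862] [ 1.17074297  0.42068002 -4.08673318] [-0.04268773 -0.0215645  -0.04635753] 0.05764168567976864 33.10381606221199
```

The middle one is packed (about -4.5 N, against about -0.6 N for the left). Setting it back and going on to the right one.

>>> arm_command:
  commands: [0.4,0.0015,0,0.0052,0,-0.0065,0,0.4,0.003,0,0.0103,0,-0.0135,0,0.4,0.004,0,0.0159,0,-0.0215,0,0.4,0.005,0,0.0211,0,-0.0295,0,0.4,0.006,0,0.0267,0,-0.0385,0,0.4,0.007,0,0.0318,0,-0.0465,0,0.4,0.007,0,0.0318,0,-0.0465,0,0.4,0.007,0,0.0318,0,-0.0465,0,0.4,0.007,0,0.0318,0,-0.0465,0]

```text
time_s: 10.53
position: [0.4479, -0.0065, 0.0407]
tool_rot: [[-0.996, -0.093, 0.001], [-0.093, 0.996, -0.001], [-0.001, -0.001, -1.0]]
ft_force: [-1.3, 1.9, 6.2]
grip_width: 0.0576
gripper_force: 34.4
```

>>> arm_command:
  commands: [0,0,0,0,0,0,0,-1,0,0,0,0,0,0,-1,0,0,0,0,0,0,-1,0,0,0,0,0,0,-1,0,0,0,0,0,0,-1,0,0,-0.02,0,0,0,-1,0,0,-0.06,0,0,0,-1,0,0,-0.12,0,0,0,-1,0,0,-0.18,0,0,0,-1,0,0,-0.18,0,0,0,-1,0.016,-0.1,-0.18,0,0,0.034,-1,0.033,-0.18,-0.18,0,0,0.068]

```text
time_s: 11.53
position: [0.4405, -0.0891, 0.1304]
tool_rot: [[-0.999, 0.048, 0.001], [0.048, 0.999, -0.001], [-0.001, -0.001, -1.0]]
ft_force: [2.1, -0.5, 0.1]
grip_width: 0.0853
gripper_force: 0.0
```

>>> arm_command:
  commands: [-1,0,0,0,0,0,0,-1,0,0,0,0,0,0,-1,0,0,0,0,0,0]

```text
time_s: 11.78
position: [0.44, -0.0892, 0.1297]
tool_rot: [[-0.999, 0.05, -0.001], [0.05, 0.999, 0.0], [0.001, 0.0, -1.0]]
ft_force: [-0.6, 0.2, -0.1]
grip_width: 0.0853
gripper_force: 0.0
```

Run:
```python
from h import *
st(); rel([at('R',-.065,.13),at('R',-.065,.04)])
```

```text
11.7833 [ 0.44002594 -0.08921183  0.12970946] [-0.58173015  0.15407362 -0.0593862 ] [ 0.04891438 -0.04324896  0.03322152] 0.08525783030205324 0.0
[-0.0039 -0.0482 -0.0006] [ 0.0001 -0.0003  0.0006]
[-0.004  -0.0483  0.1794] [ 0.0001 -0.0003  0.0006]
```

>>> arm_command:
  commands: [-1,-0.004,-0.05,0,0,0,0,-1,-0.004,-0.05,0,0,0,0,-1,-0.004,-0.05,0,0,0,0,-1,-0.004,-0.05,0,0,0,0,-1,-0.004,-0.05,0.04,0,0,0,-1,-0.004,-0.05,0.08,0,0,0,-1,-0.004,-0.05,0.12,0,0,0,-1,-0.004,-0.05,0.15,0,0,0,-1,-0.004,-0.05,0.17,0,0,0,-1,-0.004,-0.05,0.18,0,0,0,-1,-0.004,-0.05,0.18,0,0,0,-1,-0.004,-0.05,0.18,0,0,0]

```text
time_s: 12.78
position: [0.4413, -0.114, 0.0405]
tool_rot: [[-0.999, 0.049, 0.0], [0.049, 0.999, -0.0], [-0.0, -0.0, -1.0]]
ft_force: [-0.3, -0.4, 1.0]
grip_width: 0.0855
gripper_force: 0.0
```

>>> arm_command:
  commands: [0,0,0,0,0,0,0,0.4,0,0,0,0,0,0,0.4,0,0,0,0,0,0,0.4,0,0,0,0,0,0,0.4,0,0,0,0,0,0,0.4,0,0,0,0,0,0]

```text
time_s: 13.28
position: [0.4415, -0.1146, 0.0409]
tool_rot: [[-0.999, 0.049, 0.002], [0.049, 0.999, -0.001], [-0.002, -0.001, -1.0]]
ft_force: [-0.3, 1.3, 6.0]
grip_width: 0.0579
gripper_force: 32.5
```

>>> arm_command:
  commands: [0.4,-0.0015,0,-0.005,0,0.008,0,0.4,-0.003,0,-0.0105,0,0.016,0,0.4,-0.0046,0,-0.0156,0,0.024,0,0.4,-0.006,0,-0.021,0,0.031,0,0.4,-0.008,0,-0.026,0,0.039,0,0.4,-0.01,0,-0.031,0,0.0465,0,0.4,-0.01,0,-0.031,0,0.0465,0,0.4,-0.01,0,-0.031,0,0.0465,0,0.4,-0.01,0,-0.031,0,0.0465,0,0.4,-0.01,0,-0.031,0,0.0465,0,0.4,-0.01,0,-0.031,0,0.0465,0,0.4,-0.01,0,-0.031,0,0.0465,0]

```text
time_s: 14.28
position: [0.446, -0.1147, 0.0557]
tool_rot: [[-0.994, 0.049, -0.097], [0.049, 0.999, 0.004], [0.097, -0.0, -0.995]]
ft_force: [-0.7, -0.6, -0.9]
grip_width: 0.0576
gripper_force: 32.2
```

```bash
python3 -c "
from h import *
st()"
```

```text
14.2833 [ 0.44599981 -0.11472408  0.05565658] [-0.7482175  -0.57481722 -0.86652738] [ 0.035005   -0.01275102 -0.03473674] 0.057597846049352086 32.18378350138664
```

>>> arm_command:
  commands: [0.4,0,0,0,0,0,0,0.4,0,0,0,0,0,0,0.4,0,0,0,0,0,0,0.4,0,0,0,0,0,0]

```text
time_s: 14.62
position: [0.4461, -0.1148, 0.0557]
tool_rot: [[-0.994, 0.049, -0.097], [0.049, 0.999, 0.004], [0.097, -0.0, -0.995]]
ft_force: [0.9, -0.4, -1.4]
grip_width: 0.058
gripper_force: 32.2
```

```bash
python3 -c "
from h import *
st()"
```

```text
14.6167 [ 0.44614205 -0.1147614   0.05568399] [ 0.87603166 -0.43109859 -1.35368577] [ 0.05150948 -0.01092342  0.04204892] 0.058038152790463336 32.1895994246006
```

The right one is empty (about -1 N, like the left). Only the middle is packed. I set the right one down and fetch the middle.

>>> arm_command:
  commands: [0.4,0.0015,0,0.0052,0,-0.0065,0,0.4,0.003,0,0.0103,0,-0.0135,0,0.4,0.004,0,0.0159,0,-0.0215,0,0.4,0.005,0,0.0211,0,-0.0295,0,0.4,0.006,0,0.0267,0,-0.0385,0,0.4,0.007,0,0.0318,0,-0.0465,0,0.4,0.007,0,0.0318,0,-0.0465,0,0.4,0.007,0,0.0318,0,-0.0465,0,0.4,0.007,0,0.0318,0,-0.0465,0]

```text
time_s: 15.37
position: [0.4414, -0.1147, 0.0407]
tool_rot: [[-0.999, 0.05, 0.001], [0.05, 0.999, -0.001], [-0.001, -0.001, -1.0]]
ft_force: [-0.9, 0.3, 7.7]
grip_width: 0.0579
gripper_force: 33.0
```

>>> arm_command:
  commands: [0,0,0,0,0,0,0,-1,0,0,0,0,0,0,-1,0,0,0,0,0,0,-1,0,0,0,0,0,0,-1,0,0,0,0,0,0,-1,0,0,-0.02,0,0,0,-1,0,0,-0.06,0,0,0,-1,0,0,-0.12,0,0,0,-1,0,0,-0.18,0,0,0,-1,0,0,-0.18,0,0,0,-1,0,0,-0.18,0,0,0,-1,0,0,-0.18,0,0,0]

```text
time_s: 16.37
position: [0.4407, -0.1143, 0.1296]
tool_rot: [[-0.999, 0.049, -0.001], [0.049, 0.999, 0.0], [0.001, 0.0, -1.0]]
ft_force: [-0.4, -0.6, 0.3]
grip_width: 0.0851
gripper_force: 0.0
```

Run:
```python
from h import *
st(); rel([at('M',0,.13),at('M',0,.04)])
p,R=at('M',0,.04);t=down(-1.7)
rel([([p[0],p[1],.19],R),([.475,.339,.19],t),([.475,.339,.045],t)],np.array(p),R)
```

```text
16.3667 [ 0.44070549 -0.11426493  0.12956759] [-0.39562254 -0.56315054  0.25795217] [-0.01777072  0.00051605  0.06972044] 0.08508012079037278 0.0
[-0.1311  0.2363 -0.0009] [ 0.     -0.0003 -0.0675]
[-0.1312  0.2363  0.1791] [ 0.     -0.0003 -0.0675]
[ 0.   0.  -0.3] [0. 0. 0.]
[ 0.0115  0.6809 -0.3   ] [0.     0.     0.0581]
[ 0.0115  0.6809 -0.01  ] [0.     0.     0.0581]
```

>>> arm_command:
  commands: [-1,-0.04,0.07,0,0,0,-0.02,-1,-0.08,0.14,0,0,0,-0.04,-1,-0.115,0.205,0,0,0,-0.06,-1,-0.131,0.2355,0,0,0,-0.0675,-1,-0.131,0.2355,0,0,0,-0.0675,-1,-0.131,0.2355,0,0,0,-0.0675,-1,-0.131,0.2355,0,0,0,-0.0675,-1,-0.131,0.2355,0,0,0,-0.0675]

```text
time_s: 17.03
position: [0.5117, -0.0009, 0.1296]
tool_rot: [[-0.996, -0.09, -0.001], [-0.09, 0.996, -0.0], [0.001, -0.0, -1.0]]
ft_force: [-0.6, 0.7, 0.9]
grip_width: 0.0854
gripper_force: 0.0
```

>>> arm_command:
  commands: [-1,0,0,0.03,0,0,0,-1,0,0,0.06,0,0,0,-1,0,0,0.09,0,0,0,-1,0,0,0.12,0,0,0,-1,0,0,0.15,0,0,0,-1,0,0,0.17,0,0,0,-1,0,0,0.179,0,0,0,-1,0,0,0.179,0,0,0,-1,0,0,0.179,0,0,0]

```text
time_s: 17.78
position: [0.5124, -0.0007, 0.041]
tool_rot: [[-0.996, -0.091, 0.0], [-0.091, 0.996, -0.001], [-0.0, -0.001, -1.0]]
ft_force: [-1.5, 0.9, 0.0]
grip_width: 0.0853
gripper_force: 0.0
```

>>> arm_command:
  commands: [0,0,0,0,0,0,0,0.4,0,0,0,0,0,0,0.4,0,0,0,0,0,0,0.4,0,0,0,0,0,0,0.4,0,0,0,0,0,0,0.4,0,0,0,0,0,0]
  newtons: 45

```text
time_s: 18.28
position: [0.5127, -0.0003, 0.0415]
tool_rot: [[-0.996, -0.092, 0.002], [-0.092, 0.996, -0.001], [-0.002, -0.001, -1.0]]
ft_force: [-2.4, -0.3, 6.2]
grip_width: 0.0573
gripper_force: 49.1
```

>>> arm_command:
  commands: [0.4,0,0,-0.01,0,0,0,0.4,0,0,-0.03,0,0,0,0.4,0,0,-0.06,0,0,0,0.4,0,0,-0.1,0,0,0,0.4,0,0,-0.14,0,0,0,0.4,0,0,-0.18,0,0,0,0.4,0,0,-0.22,0,0,0,0.4,0,0,-0.26,0,0,0,0.4,0,0,-0.29,0,0,0,0.4,0,0,-0.3,0,0,0,0.4,0,0,-0.3,0,0,0,0.4,0,0,-0.3,0,0,0]

```text
time_s: 19.28
position: [0.5117, 0.0001, 0.1897]
tool_rot: [[-0.996, -0.092, -0.002], [-0.092, 0.996, 0.0], [0.002, 0.0, -1.0]]
ft_force: [-0.1, -0.2, -6.4]
grip_width: 0.0573
gripper_force: 50.5
```

Run:
```python
from h import *
st();t=down(-1.7)
rel([([.475,.339,.19],t),([.475,.339,.045],t)])
```

```text
19.2833 [5.11716185e-01 8.99195476e-05 1.89699094e-01] [-0.09465401 -0.221835   -6.40359996] [ 0.05249273  0.01048492 -0.0135935 ] 0.05730343997112418 50.54061323404312
[ 1.090e-02  6.817e-01 -5.000e-04] [ 0.     -0.0007  0.0581]
[0.0104 0.6817 0.2895] [ 0.     -0.0007  0.0581]
```

>>> arm_command:
  commands: [0.4,0.001,0.02,0,0,0,0.002,0.4,0.002,0.06,0,0,0,0.006,0.4,0.003,0.12,0,0,0,0.01,0.4,0.004,0.19,0,0,0,0.016,0.4,0.005,0.26,0,0,0,0.022,0.4,0.006,0.33,0,0,0,0.028,0.4,0.007,0.4,0,0,0,0.034,0.4,0.008,0.47,0,0,0,0.04,0.4,0.009,0.54,0,0,0,0.046,0.4,0.01,0.6,0,0,0,0.052,0.4,0.011,0.65,0,0,0,0.056,0.4,0.011,0.68,0,0,0,0.058]

```text
time_s: 20.28
position: [0.4738, 0.341, 0.189]
tool_rot: [[-1.0, 0.028, -0.002], [0.028, 1.0, -0.001], [0.002, -0.001, -1.0]]
ft_force: [-0.5, -0.7, -6.8]
grip_width: 0.0574
gripper_force: 50.5
```

>>> arm_command:
  commands: [0.4,0,0,0,0,0,0,0.4,0,0,0,0,0,0,0.4,0,0,0,0,0,0,0.4,0,0,0,0,0,0,0.4,0,0,0,0,0,0,0.4,0,0,0,0,0,0]

```text
time_s: 20.78
position: [0.4758, 0.3374, 0.1905]
tool_rot: [[-1.0, 0.031, 0.0], [0.031, 1.0, -0.001], [-0.0, -0.001, -1.0]]
ft_force: [0.4, -0.1, -5.7]
grip_width: 0.0574
gripper_force: 50.5
```

Run:
```python
from h import *
st();t=down(-1.7)
rel([([.475,.339,.047],t)])
d=snap('scene','s2.png')[1]
```

```text
20.7833 [0.47580861 0.33739782 0.19051785] [ 0.38391536 -0.08453691 -5.73646849] [ 0.0209854   0.00214956 -0.03027298] 0.057413131378590866 50.48149645328522
[0.0018 0.0033 0.287 ] [-0.0003  0.0001 -0.0004]
```

View pics/s2.png

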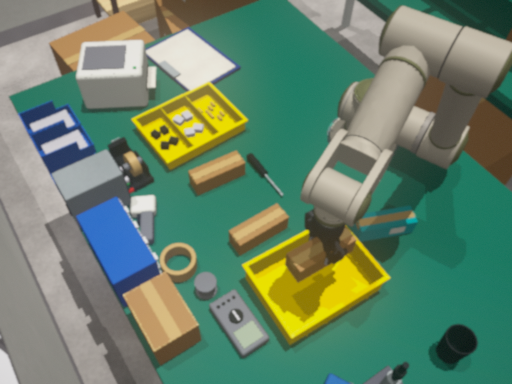

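The middle carton hangs level over the tote (around (320,252)) and the other things are unmoved. Lowering it.

>>> arm_command:
  commands: [0.4,0,0,0.03,0,0,0,0.4,0,0,0.07,0,0,0,0.4,0,0,0.12,0,0,0,0.4,0,0,0.17,0,0,0,0.4,0,0,0.21,0,0,0,0.4,0,0,0.24,0,0,0,0.4,0,0,0.26,0,0,0,0.4,0,0,0.275,0,0,0,0.4,0,0,0.282,0,0,0,0.4,0,0,0.285,0,0,0,0.4,0,0,0.285,0,0,0,0.4,0,0,0.285,0,0,0]

```text
time_s: 21.83
position: [0.4761, 0.3381, 0.0488]
tool_rot: [[-1.0, 0.03, 0.002], [0.03, 1.0, 0.0], [-0.002, 0.0, -1.0]]
ft_force: [-0.0, -0.1, -6.7]
grip_width: 0.0575
gripper_force: 50.4
```

>>> arm_command:
  commands: [0.4,0,0,0.002,0,0,0,0.4,0,0,0.004,0,0,0,0.4,0,0,0.004,0,0,0,0.4,0,0,0.004,0,0,0]

```text
time_s: 22.17
position: [0.4757, 0.3379, 0.0461]
tool_rot: [[-1.0, 0.03, 0.0], [0.03, 1.0, -0.0], [-0.0, -0.0, -1.0]]
ft_force: [0.1, 0.2, -6.1]
grip_width: 0.0573
gripper_force: 50.4
```

>>> arm_command:
  commands: [0.4,0,0,0.001,0,0,0,0.4,0,0,0.002,0,0,0,0.4,0,0,0.003,0,0,0,0.4,0,0,0.003,0,0,0,0.4,0,0,0.003,0,0,0]

```text
time_s: 22.58
position: [0.4758, 0.338, 0.0455]
tool_rot: [[-1.0, 0.029, 0.001], [0.029, 1.0, -0.0], [-0.001, -0.0, -1.0]]
ft_force: [-3.3, -0.8, 6.3]
grip_width: 0.0577
gripper_force: 51.8
```

Floor contact (+6 N). Release and rise.

>>> arm_command:
  commands: [0,0,0,0,0,0,0,-0.6,0,0,0,0,0,0,-0.9,0,0,0,0,0,0,-0.9,0,0,0,0,0,0,-0.9,0,0,0,0,0,0,-0.9,0,0,-0.02,0,0,0,-0.9,0,0,-0.08,0,0,0,-0.9,0,0,-0.16,0,0,0,-0.9,0,0,-0.24,0,0,0,-0.9,0,0,-0.32,0,0,0,-0.9,0,0,-0.4,0,0,0,-0.9,0,0,-0.4,0,0,0]

```text
time_s: 23.58
position: [0.4774, 0.339, 0.2537]
tool_rot: [[-0.999, 0.029, 0.014], [0.029, 1.0, 0.006], [-0.014, 0.006, -1.0]]
ft_force: [0.6, -0.8, 0.6]
grip_width: 0.0806
gripper_force: 0.0
```

>>> arm_command:
  commands: [-0.9,0.25,0.1,0,0,0,0,-0.9,0.25,0.1,0,0,0,0,-0.9,0.25,0.1,0,0,0,0,-0.9,0.25,0.1,0,0,0,0,-0.9,0.25,0.1,0,0,0,0,-0.9,0.25,0.1,0,0,0,0,-0.9,0.25,0.1,0,0,0,0,-0.9,0.25,0.1,0,0,0,0]

```text
time_s: 24.25
position: [0.3534, 0.3912, 0.2444]
tool_rot: [[-1.0, 0.031, 0.001], [0.031, 1.0, -0.001], [-0.001, -0.001, -1.0]]
ft_force: [0.4, 0.4, -0.1]
grip_width: 0.0813
gripper_force: 0.0
```

```bash
python3 -c "
from h import *
snap('scene','s3.png');st()"
```

```text
24.3 [0.353359   0.39118536 0.24428028] [-0.3161377   0.0057249  -0.13883258] [-0.01893346  0.01926924  0.01679265] 0.08086245964556583 0.0
```

View pics/s3.png

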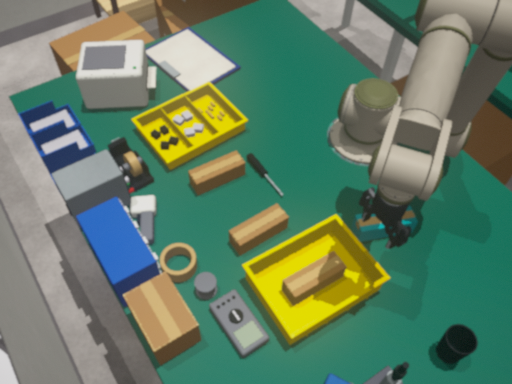

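The carton lies flat in the tote at (313,277). The two empty cartons stand at (217,172) and (259,228), and nothing else has moved. Handing in.

```bash
python3 -c "
from h import *
print(env.close_job())"
```

```text
the job is handed in; nothing more can be done
None
```

I weighed all three cartons in order, left to right; only the middle one was packed, and it now lies flat in the open tote, with the two empty ones back where they stood and the job handed in at about 24 s. While I eased the tilt on the left carton, its far end may have lifted 1–2 mm off the bench for a moment.

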